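# Preset the sprung forceps on the gap gauge

### The job

Pick the sprung forceps up off their white rest by the blue grips and squeeze them so that the tip gap matches the gap set on the gauge: hold the tips level with the gauge's two marks, one tip just above the black line of each mark (within about a centimetre) without resting on it. Keep that gap steady and finish while still holding the squeezed forceps there; do not let go or put them down. Leave the gauge's setting and everything else on the bench as it is.

Things in the scene. Friction and masses are not known exactly. Their poses are not given: they have to be found in the camera images.
- forceps_grip (a point): Steel forceps with blue grips, 158 mm long, 60 g, balanced at the grips. Point midway between the grips, half-way up them (39 mm above the bench at the start). x along the forceps to the tips, y to the left leg, z up. Grips: upright flats 28 mm long, 14 mm high, 47 mm over their outsides when open. Head 18 mm wide, 12 mm high, 63 to 93 mm behind. Tips bent down, ending 64 mm ahead and 21 mm below this point.
- tip_left (a point): Lowest point of the left (+y) tip, a 5 mm round steel point. The legs pivot in the head, 75 mm behind the grips, spring open and move alike; the tips move 1.9 times as far as the grips. Tip points 56 mm apart when open, nearly touching when shut. Squeezing at the grips takes 3 N at first, 6 to 9 N at the gauge's gaps, 12 N to shut.
- tip_right (a point): Lowest point of the right (-y) forceps tip, likewise.
- rest: Fixed white rest; origin at bench height below the forceps' grips, x towards their tips, z up. Base plate 135 x 90 x 8 mm, from 80 mm behind to 55 mm ahead of the origin. Two cross bars 32 mm high carry the forceps: 39 mm ahead (6 mm thick, 72 mm wide) and 68 mm behind (12 mm thick, 46 mm wide). Between them the grips hang free above the plate.
- gauge: Fixed aluminium gauge block, 36 mm (its x) by 110 mm (its y) by 30 mm high; origin at the centre of its underside, at bench height. Two coloured marks, 28 x 10 mm and 4 mm high, stand on it, each with a black line along x on its top; the marks lie apart along y.
- mark_fixed (a point): Middle of the black line on top of the yellow fixed mark, 34 mm above the bench, 15 mm from the gauge's centre towards its -y; axes as the gauge's.
- mark_sliding (a point): Middle of the black line on top of the orange sliding mark, 34 mm above the bench, 20 to 40 mm from the fixed mark towards the gauge's +y, set anew each time; axes as the gauge's. It stays where it is set, but slides along y if pushed with about 3 N.
- amber_bottle: amber glass bottle, black cap, 60 mm diameter, 130 mm tall; origin at the centre of its underside. A loose bystander, to be left alone.
- beaker: glass beaker, 70 mm diameter, 85 mm tall; origin at the centre of its underside. A loose bystander, to be left alone.
- vial: small glass vial, blue cap, 26 mm diameter, 50 mm tall; origin at the centre of its underside. A loose bystander, to be left alone.
- weight: steel balance weight with a knob, 30 mm diameter, 41 mm tall; origin at the centre of its underside. A loose bystander, to be left alone.
- petri: clear flat dish, 90 mm diameter, 16 mm tall; origin at the centre of its underside. A loose bystander, to be left alone.
- spatula: small steel lab spatula with a green handle, lying flat, 142 mm long; origin at its underside. A loose bystander, to be left alone.
- wash_bottle: white plastic bottle, red cap, 66 mm diameter, 150 mm tall; origin at the centre of its underside. A loose bystander, to be left alone.
There are look-alikes about, which are no part of the job. What is shaped like the rest but pink or purple is not meant.

How it is judged (in metres and radians):
On the way, in this order (a step that is already met when the one before it is completed fails the run):
1. the forceps are lifted clear of the rest in the gripper (contact force between forceps and the fingers above 2 N and contact force between forceps and rest below 0.05 N and height (world z) of forceps_grip above 0.05 m), for 0.2 s.
2. the tips are held at the marked gap, each just above its mark (((y of tip_left in the frame of mark_sliding between -0.0035 and 0.0035 m and x of tip_left in the frame of mark_sliding between -0.008 and 0.008 m and z of tip_left in the frame of mark_sliding between 0.0015 and 0.016 m and y of tip_right in the frame of mark_fixed between -0.0035 and 0.0035 m and x of tip_right in the frame of mark_fixed between -0.008 and 0.008 m and z of tip_right in the frame of mark_fixed between 0.0015 and 0.016 m) or (y of tip_left in the frame of mark_fixed between -0.0035 and 0.0035 m and x of tip_left in the frame of mark_fixed between -0.008 and 0.008 m and z of tip_left in the frame of mark_fixed between 0.0015 and 0.016 m and y of tip_right in the frame of mark_sliding between -0.0035 and 0.0035 m and x of tip_right in the frame of mark_sliding between -0.008 and 0.008 m and z of tip_right in the frame of mark_sliding between 0.0015 and 0.016 m))), for 0.5 s.
At the end, for the whole second after the job is handed in: Still squeezed in the gripper and carried by nothing else, each forceps tip stays over a different mark: within 3.5 mm of its black line across the gap, within 8 mm of the line's middle along the line, 1.5 to 16 mm above it; the forceps are still (under 20 mm/s) (((y of tip_left in the frame of mark_sliding between -0.0035 and 0.0035 m and x of tip_left in the frame of mark_sliding between -0.008 and 0.008 m and z of tip_left in the frame of mark_sliding between 0.0015 and 0.016 m and y of tip_right in the frame of mark_fixed between -0.0035 and 0.0035 m and x of tip_right in the frame of mark_fixed between -0.008 and 0.008 m and z of tip_right in the frame of mark_fixed between 0.0015 and 0.016 m) or (y of tip_left in the frame of mark_fixed between -0.0035 and 0.0035 m and x of tip_left in the frame of mark_fixed between -0.008 and 0.008 m and z of tip_left in the frame of mark_fixed between 0.0015 and 0.016 m and y of tip_right in the frame of mark_sliding between -0.0035 and 0.0035 m and x of tip_right in the frame of mark_sliding between -0.008 and 0.008 m and z of tip_right in the frame of mark_sliding between 0.0015 and 0.016 m)) and contact force between forceps and the fingers above 2 N and contact force between forceps and gauge below 0.2 N and contact force between forceps and rest below 0.05 N and linear speed of forceps below 0.02 m/s and angular speed of forceps below 0.2 rad/s); the arm keeps its last pose, push and grip.
It fails at once if the gauge's sliding mark is pushed off its setting (over 3 mm) (distance of mark_sliding from where it was at the start of the episode above 0.003 m).
It fails at once if a bystander is moved by more than 25 mm (distance of any of amber_bottle, beaker, vial, weight, petri, spatula, wash_bottle from where it was at the start of the episode above 0.025 m).
It also fails if it takes over 58 s, if anything falls off the work surface, if the arm or the gripper's body presses on something with over 40 N, if the wrist force passes 120 N, or if a joint passes its speed limit or range.

### The arm

A 6-joint arm with a two-finger parallel gripper is mounted at the origin on the work surface. World frame = base frame: x ahead of the robot, y to its left, z up, the work surface at z = 0. Lengths are in mm, angles in rad, forces in N, time in s.
With the tool pointing down it reaches from about 350 to 875 mm from the base axis. Payload 4.2 kg.
Tool frame: the origin (TCP) lies midway between the tips of the shut fingers; the grasp point (between the pads) lies 19 mm behind it; y points along the fingers, x is the direction in which the jaws open and shut, and the axes are right-handed (so a half turn about y gives the same grasp; the last joint's range is limited). The gripper opens to 85 mm and grips with 20 to 120 N. Pads are 22 mm wide; open, the fingers measure 114 mm over their backs; the gripper's body (76 mm by 85 mm) begins 54 mm behind the grasp point. The pads swing forward as they close: fully open they stand 13 mm farther back than shut.
Start: joints at [-0.866, 0.385, 0.008, 0, -1.194, -0.259], TCP at [269.499, -563.888, 231.312] pointing down, gripper open.
Joint ranges: [-3.14, 3.14], [-1.21, 2.06], [-1.07, 1.41], [-3.16, 2.05], [-2.99, -0.16], [-3.1, 3.1]. Speed limits (rad/s): [2.79, 2.79, 3.14, 3.14, 3.14, 3.14].

### API

Orientations are given as a unit quaternion [x, y, z, w].
In Python, from bench import read_state, get_image, job_done gives the robot as it stands.
- The arm moves only by the tool play_rows, never from a script. Its argument "series" is a list of rows, each a list of 7 numbers: the shift along the tool's x, y, z in m, then the turn, a rotation vector about the tool's x, y, z in rad, then the finger opening in m, from 0 to 0.0854. In form: [[x, y, z, wx, wy, wz, claw], ...]. A call has 1 to 10 rows; each row shifts and turns the pose as measured when the row begins, along the tool's axes as they then stand; what a row does not reach is not made up. A row lasts 1/10 s, in which the tool goes at most 50 mm and 8.59 degrees, less where a joint would pass 70% of its speed; a pose out of reach is approached as far as the arm can. A call with a gripper value outside its range is refused whole. The fingers move at their own pace and stop on an object; the grip force is fixed at half the most. Time passes only in rows, so rows that do not move let the fingers close. It gives the time, the measured TCP pose, the force and the opening at its end, in the units of the state.
- read_state(): the state, without advancing time (a new reading comes with each control period).
- get_image(name): name is "side" or "top" or "wrist"; returns a dict with "color" (420x560x3 uint8, red, green, blue), "intrinsics" (3x3 intrinsics, pixels), "origin" and "orientation" of the camera in the world. Camera axes: x right, y down, z forward; pixel columns grow to the right and rows downward; lengths in mm; the calibration is good to about 2 mm. A picture is of the moment at which its call begins. There is no depth.
- job_done(): hands the job in, once; it reports no verdict.
The state is a dict: "clock": time; "joints": joint angles; "joint_vel": joint speeds; "joint_efforts": joint torques, N m; "position": TCP position; "ee_rot": TCP orientation; "contact_force": force on the tool from outside, world axes, zero at the start; "wrist_torque": the same for the moment, N m; "gripper_width": finger opening in mm.
Only numpy, scipy, OpenCV 4.12 (cv2) and the standard library are available. Lean on these libraries where they do the work, as an engineer would, in place of code of your own. Each camera call takes 0.05 s, during which the arm holds its last target. There are 200 camera calls.

## Working session

There is one attempt and no reset: what is moved stays moved. The work goes in short steps, Python scripts to look and compute and a tool call to move; the robot and the scene stay as the last step left them, time stands still between calls to the robot, and variables do not carry over. Pictures are saved under pics/ and viewed, about 8 in all and at most 12, crops included, and the job is handed in when it is done.

Besides the shell and the picture viewer there is one more tool, called after "Request:" by a JSON object that holds its "method" and its "body", one argument or row to a line. play_rows: Moves the arm, as the interface text tells. Its arguments: {"type":"object","properties":{"series":{"type":"array","items":{"type":"array","items":{"type":"number"}}}},"required":["series"]}

```bash
mkdir -p pics
cat > h.py <<'E'
import numpy as np, cv2
from scipy.spatial.transform import Rotation as R
from bench import read_state, get_image
def cam(n,save=None):
    im=get_image(n)
    if save: cv2.imwrite(f'pics/{save}.png',im['color'][:,:,::-1])
    return im
def ray(im,uv):
    K=np.array(im['intrinsics']);o=np.array(im['origin'],float)
    q=np.array(im['orientation'],float); M=R.from_quat(q).as_matrix() if q.size==4 else q
    return o, M@np.linalg.solve(K,[uv[0],uv[1],1.])
def plane(im,uv,z):
    o,d=ray(im,uv); return o+d*(z-o[2])/d[2]
def proj(im,p):
    K=np.array(im['intrinsics']);q=np.array(im['orientation'],float);M=R.from_quat(q).as_matrix() if q.size==4 else q
    c=K@(M.T@(np.array(p,float)-im['origin'])); return c[:2]/c[2]
E
python3 - <<'E'
from h import *
for n in('top','side'):
    im=cam(n,n+'0'); print(n,im['origin'],im['orientation'],im['intrinsics'])
print(read_state())
E
```

```text
top [ 274.66482089   25.31653142 1196.73597282] [-0.67440147  0.73064028 -0.07668398  0.07393925] [[492.57254849   0.         278.92132629]
 [  0.         492.57254849 207.54476088]
 [  0.           0.           1.        ]]
side [ 147.76897022 1002.36713015  953.14893966] [-0.16865802  0.89545524 -0.40556529  0.07232693] [[543.7335894    0.         282.83613886]
 [  0.         543.7335894  209.41130559]
 [  0.           0.           1.        ]]
{'clock': 0.1, 'joints': array([-8.66374005e-01,  3.85518740e-01,  6.78180588e-03, -4.39621810e-04,
       -1.19399402e+00, -2.58572520e-01]), 'joint_vel': array([-2.00728681e-04, -2.13581214e-03,  3.54888345e-03,  2.72542900e-03,
        6.21738256e-04, -7.22787651e-05]), 'joint_efforts': array([-3.41250907e-04, -3.93320131e+01,  1.88929313e+01,  4.19798702e+00,
       -2.58857704e-03,  3.15663314e-06]), 'position': array([ 269.29987279, -563.44114091,  230.31424792]), 'ee_rot': array([ 0.37652484,  0.5984807 , -0.59779563, -0.37774367]), 'contact_force': array([ 0.7897704 , -0.18837522,  0.17968829]), 'wrist_torque': array([-0.03341384,  0.0038465 , -0.01253552]), 'gripper_width': 85.71130808771686}
```

View pics/top0.png

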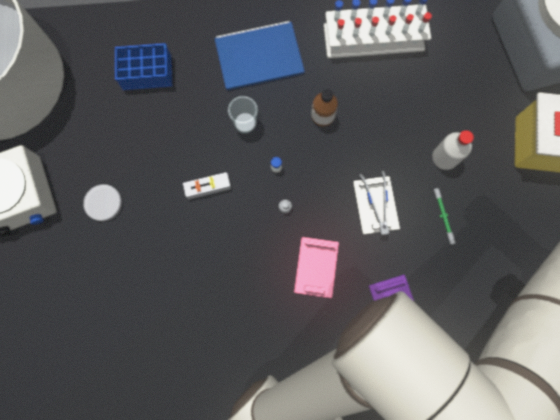

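View pics/side0.png

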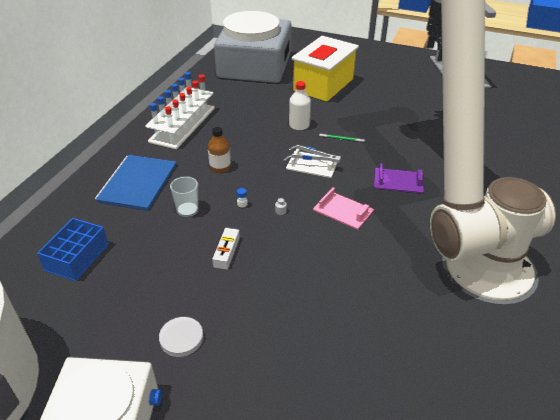

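The top view shows the forceps at about (377,198): head near (381,230), tips near (364–385,176), on the white rest. The gauge is at (207,186), with the orange mark at about (198,186) and the yellow at about (212,184). Next I'll measure these with colour masks.

Run:
```python
from h import *
top=cam('top');side=cam('side')
def blobs(im,lo,hi,box,n=3):
    hsv=cv2.cvtColor(im['color'],cv2.COLOR_RGB2HSV); m=cv2.inRange(hsv,lo,hi)
    b=np.zeros_like(m);x0,y0,x1,y1=box;b[y0:y1,x0:x1]=255;m&=b
    k,l,s,c=cv2.connectedComponentsWithStats(m)
    o=sorted(range(1,k),key=lambda i:-s[i,4])[:n]
    return [(c[i],s[i,4]) for i in o],m
for nm,im,bx,bg,br in(('top',top,(355,165,400,240),(178,168,235,202),(352,172,402,238)),('side',side,(280,140,345,180),(208,222,245,272),None)):
    for t,lo,hi,b,z in(('blue',(100,110,40),(125,255,255),bx,39),('orange',(5,150,100),(17,255,255),bg,34),('yellow',(22,120,100),(35,255,255),bg,34)):
        for c,a in blobs(im,lo,hi,b)[0]: print(nm,t,c.round(1),a,plane(im,c,z).round(1))
    b,m=blobs(im,(0,0,120),(180,60,255),bg,1)
    # gauge full silhouette
    hsv=cv2.cvtColor(im['color'],cv2.COLOR_RGB2HSV)
    g=np.zeros_like(m);x0,y0,x1,y1=bg;g[y0:y1,x0:x1]=(hsv[y0:y1,x0:x1,2]>110)*255
    if nm=='top':
        r=cv2.minAreaRect(cv2.findNonZero(g)); p=cv2.boxPoints(r)
        print('gauge',[plane(im,q,30).round(1)[:2] for q in p])
        x0,y0,x1,y1=br;g[:]=0;g[y0:y1,x0:x1]=(hsv[y0:y1,x0:x1,2]>100)*255
        r=cv2.minAreaRect(cv2.findNonZero(g)); print('rest',[plane(im,q,8).round(1)[:2] for q in cv2.boxPoints(r)])
        print('head',plane(im,(381,230),39),'tips',plane(im,(364,176),25),plane(im,(385,175),25))
def crop(im,b,s): x0,y0,x1,y1=b; return cv2.resize(im['color'][y0:y1,x0:x1,::-1],(400,300),interpolation=cv2.INTER_CUBIC)
v=np.vstack([np.hstack([crop(top,(335,165,423,231+5),0),crop(top,(170,160,246,217),0)]),np.hstack([crop(side,(275,135,355,195),0),crop(side,(190,220,266,277),0)])])
cv2.imwrite('pics/crop1.png',v)
```

```text
top blue [369.4 198.6] 7 [ 529.7 -208.7   39. ]
top orange [197.5 186. ] 8 [595.9 204.4  34. ]
top yellow [211.5 182.5] 13 [602.1 170.   34. ]
gauge [array([609.8, 244.9]), array([629.9, 130.9]), array([588.4, 123.5]), array([568.7, 236.7])]
rest [array([ 598.8, -175.8]), array([ 609.2, -274.4]), array([ 448.8, -281.9]), array([ 439.2, -186. ])]
head [ 451.16107899 -227.01954421   39.        ] tips [ 590.69064821 -204.93546676   25.        ] [ 589.05531048 -256.82491333   25.        ]
side blue [306.7 156.7] 32 [ 535.3 -207.2   39. ]
side blue [310.2 147.1] 14 [ 541.4 -256.    39. ]
side orange [223.2 248.6] 38 [598.9 208.4  34. ]
side yellow [226.9 238.4] 41 [605.7 173.9  34. ]
```

View pics/crop1.png

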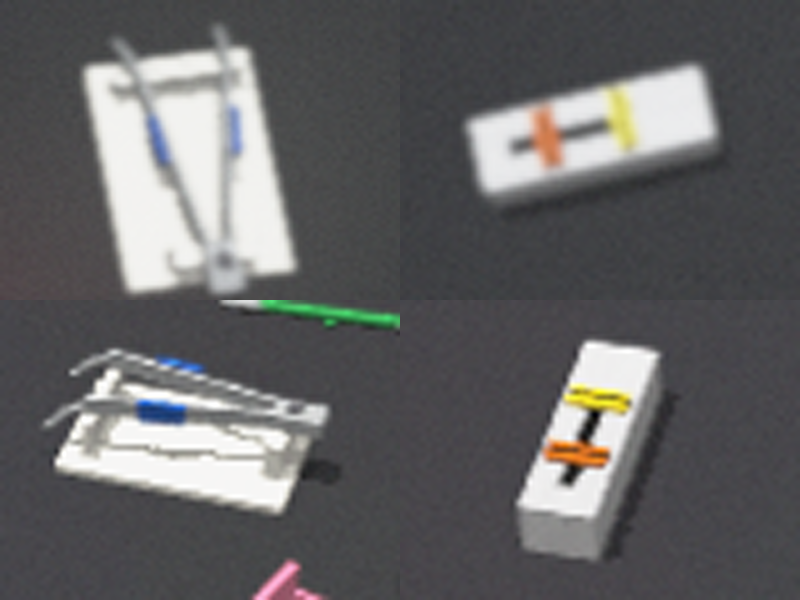

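```bash
cat >> h.py <<'E'
def togo(p,yaw):
    """remaining shift in tool axes (mm) and rotvec to reach TCP p, pointing down, jaws across direction yaw"""
    s=read_state(); A=R.from_quat(s['ee_rot']); best=None
    for sg in(1,-1):
        x=sg*np.array([-np.sin(yaw),np.cos(yaw),0]); y=np.array([0,0,-1.]); T=R.from_matrix(np.c_[x,y,np.cross(x,y)])
        r=(A.inv()*T).as_rotvec()
        if best is None or np.linalg.norm(r)<np.linalg.norm(best): best=r
    print('t',s['clock'],'pos',s['position'].round(1),'w',s['gripper_width'].round(1),'F',s['contact_force'].round(2))
    print('tool shift mm',A.inv().apply(np.array(p)-s['position']).round(1),'rotvec',best.round(4))
    print('axes\n',A.as_matrix().round(3))
E
python3 - <<'E'
from h import *
togo([500,-230,220],0.02)
print(read_state()['joints'])
top=cam('top');a=plane(top,(370.2,198.1),39);b=plane(top,(386.7,195.8),39);print(a,b,(a+b)/2)
w=cam('wrist');s=read_state();A=R.from_quat(s['ee_rot']);print('cam in tool',A.inv().apply(w['origin']-s['position']),(A.inv()*R.from_quat(w['orientation'])).as_matrix().round(2),w['intrinsics'][0])
E
```

```text
Traceback (most recent call last):
  File "h.py", line 24, in togo
    print('t',s['clock'],'pos',s['position'].round(1),'w',s['gripper_width'].round(1),'F',s['contact_force'].round(2))
                                                          ^^^^^^^^^^^^^^^^^^^^^^^^
AttributeError: 'float' object has no attribute 'round'
```

```bash
sed -i "s/s\['gripper_width'\].round(1)/round(s['gripper_width'],1)/" h.py
python3 - <<'E'
from h import *
togo([500,-230,220],0.02)
print(read_state()['joints'])
top=cam('top');a=plane(top,(370.2,198.1),39);b=plane(top,(386.7,195.8),39);print(a,b,(a+b)/2)
w=cam('wrist');s=read_state();A=R.from_quat(s['ee_rot']);print('cam in tool',A.inv().apply(w['origin']-s['position']),(A.inv()*R.from_quat(w['orientation'])).as_matrix().round(2),w['intrinsics'][0])
E
```

```text
t 0.2 pos [ 269.4 -563.6  230.6] w 85.1 F [ 0.81  0.17 -0.14]
tool shift mm [ 201.6   10.9 -351.9] rotvec [-4.000e-04  4.257e-01  1.300e-03]
axes
 [[-0.431 -0.001 -0.902]
 [ 0.902  0.001 -0.431]
 [ 0.001 -1.     0.   ]]
[-8.66390061e-01  3.85244847e-01  7.13362987e-03 -2.82366105e-04
 -1.19399389e+00 -2.58586289e-01]
[ 530.71568234 -210.67249611   39.        ] [ 533.18091344 -251.0317525    39.        ] [ 531.94829789 -230.8521243    39.        ]
cam in tool [  -0.55542988 -141.91846063   73.36045617] [[ 1.   -0.    0.  ]
 [-0.   -0.29  0.96]
 [-0.   -0.96 -0.29]] [340.22243882   0.         271.8424004 ]
```

Request:
{"method": "play_rows", "body": {
  "series": [
    [0, 0, 0, 0, 0.142, 0, 0.085],
    [0, 0, 0, 0, 0.142, 0, 0.085],
    [0, 0, 0, 0, 0.142, 0, 0.085]
  ]
}}

```text
clock: 0.6
position: [269.3, -563.5, 230.5]
ee_rot: [0.498, 0.501, -0.501, -0.499]
contact_force: [-0.7, 0.5, 0.0]
gripper_width: 84.8
```

Request:
{"method": "play_rows", "body": {
  "series": [
    [0.033, 0.001, -0.024, 0, 0, 0, 0.085],
    [0.033, 0.001, -0.024, 0, 0, 0, 0.085],
    [0.033, 0.001, -0.024, 0, 0, 0, 0.085],
    [0.033, 0.001, -0.024, 0, 0, 0, 0.085],
    [0.033, 0.001, -0.024, 0, 0, 0, 0.085],
    [0.033, 0.001, -0.024, 0, 0, 0, 0.085],
    [0.033, 0.001, -0.024, 0, 0, 0, 0.085],
    [0.033, 0.001, -0.024, 0, 0, 0, 0.085],
    [0.033, 0.001, -0.024, 0, 0, 0, 0.085],
    [0.033, 0.001, -0.024, 0, 0, 0, 0.085]
  ]
}}

```text
clock: 1.6
position: [515.4, -225.6, 219.9]
ee_rot: [-0.502, -0.498, 0.498, 0.502]
contact_force: [0.9, -0.4, -0.2]
gripper_width: 85.0
```

Run:
```python
from h import *
togo([500,-230,220],0.02)
w=cam('wrist','w1')
hsv=cv2.cvtColor(w['color'],cv2.COLOR_RGB2HSV); m=cv2.inRange(hsv,(100,110,40),(125,255,255))
k,l,s,c=cv2.connectedComponentsWithStats(m)
for i in range(1,k):
    if s[i,4]>20: print(c[i].round(1),s[i],plane(w,c[i],46).round(1),plane(w,c[i],39).round(1))
```

```text
t 1.6 pos [ 515.4 -225.6  219.9] w 85.0 F [ 0.94 -0.44 -0.18]
tool shift mm [-4.6 -0.1 15.3] rotvec [ 0.0003 -0.0287  0.0007]
axes
 [[ 0.009  0.    -1.   ]
 [ 1.     0.001  0.009]
 [ 0.001 -1.    -0.   ]]
[498.7 305.2] [482 291  34  29 674] [643.8  13.2  46. ] [648.3  18.4  39. ]
```

View pics/w1.png

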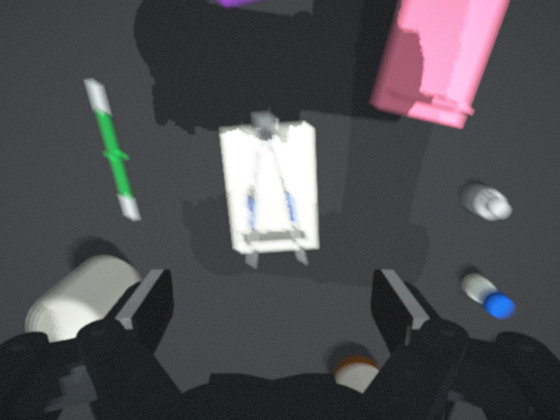

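The wrist view shows the rest centred at (270,188), the grips at about (251,208) and (292,207), the head at (264,122) and the tips at (252,262) and (303,260). Up in this image is −x. I'll refine these points with masks.

Run:
```python
from h import *
w=cam('wrist')
hsv=cv2.cvtColor(w['color'],cv2.COLOR_RGB2HSV)
m=cv2.inRange(hsv,(100,60,40),(130,255,255)); m[:180]=0;m[240:]=0;m[:,:235]=0;m[:,310:]=0
k,l,s,c=cv2.connectedComponentsWithStats(m); g=[]
for i in range(1,k):
    if s[i,4]>15: print(c[i].round(1),s[i]); g.append(plane(w,c[i],41)); print(g[-1].round(1))
print('mid',np.mean(g,0).round(1))
for n,uv,z in(('head',(264,122),45),('tipR',(252,265),20),('tipL',(304,262),20)): print(n,plane(w,uv,z).round(1))
gm=(hsv[...,2]>140)*np.uint8(255); gm[:110]=0;gm[270:]=0;gm[:,:210]=0;gm[:,325:]=0
gm=cv2.morphologyEx(gm,cv2.MORPH_OPEN,np.ones((9,9)))
gm=cv2.morphologyEx(gm,cv2.MORPH_CLOSE,np.ones((25,25)))
b=cv2.boxPoints(cv2.minAreaRect(cv2.findNonZero(gm))); P=[plane(w,q,8)[:2] for q in b]
print('rest',np.round(P,1),'ctr',np.mean(P,0)); e=[P[(i+1)%4]-P[i] for i in range(4)]
for v in e: print(np.linalg.norm(v).round(1),np.degrees(np.arctan2(v[1],v[0])).round(2))
cv2.imwrite('pics/w1c.png',cv2.resize(w['color'][100:280,200:340,::-1],None,fx=3.3,fy=3.3,interpolation=cv2.INTER_CUBIC))
```

```text
[284.1 202.2] [280 188   9  30 142]
[ 533.7 -210.3   41. ]
[241.8 204.5] [239 190   6  31 161]
[ 535.8 -251.6   41. ]
mid [ 534.7 -231.    41. ]
head [ 457.6 -229.    45. ]
tipR [ 611.1 -244.5   20. ]
tipL [ 607.8 -187.2   20. ]
rest [[ 449.2 -280.1]
 [ 444.6 -191.4]
 [ 588.  -179.5]
 [ 593.8 -279.2]] ctr [ 518.93167064 -232.54929526]
88.9 92.96
143.9 4.75
99.9 -86.68
144.6 -179.62
```

View pics/w1c.png

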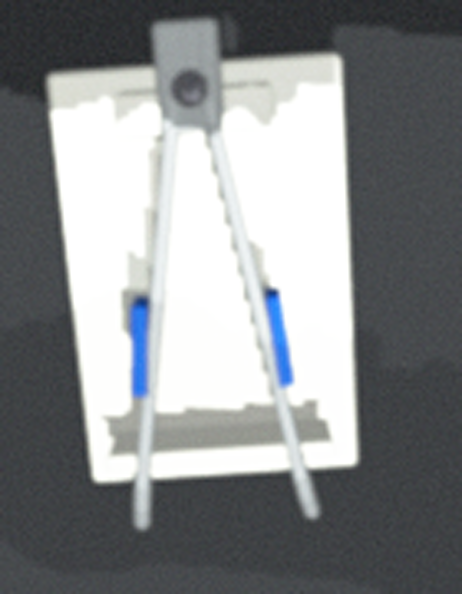

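Run:
```python
from h import *
w=cam('wrist')
for n,uv,z in(('pivot',(257.6,126.7),45),('tipR',(243,257.6),20),('tipL',(294.5,255.2),20)): print(n,plane(w,uv,z).round(1))
togo([533.5,-231,100],0.05)
```

```text
pivot [ 459.7 -236.7   45. ]
tipR [ 600.  -255.9   20. ]
tipL [ 597.4 -199.6   20. ]
t 1.75 pos [ 515.8 -225.2  219.5] w 85.1 F [-0.25  0.09  0.05]
tool shift mm [ -5.8 119.5 -17.8] rotvec [-0.0003 -0.0549  0.0009]
axes
 [[ 0.005 -0.    -1.   ]
 [ 1.     0.001  0.005]
 [ 0.001 -1.     0.   ]]
```

Request:
{"method": "play_rows", "body": {
  "series": [
    [0, 0.02, 0, 0, -0.06, 0, 0.085],
    [-0.002, 0.034, -0.006, 0, 0, 0, 0.085],
    [-0.002, 0.034, -0.006, 0, 0, 0, 0.085],
    [-0.002, 0.034, -0.006, 0, 0, 0, 0.085],
    [0, 0, 0, 0, 0, 0, 0.085]
  ]
}}

```text
clock: 2.25
position: [534.1, -233.4, 96.7]
ee_rot: [0.488, 0.514, -0.512, -0.485]
contact_force: [-1.4, -0.2, -0.1]
gripper_width: 84.8
```

Run:
```python
from h import *
togo([534.5,-231.4,16],0.055)
```

```text
t 2.25 pos [ 534.1 -233.4   96.7] w 84.8 F [-1.36 -0.23 -0.15]
tool shift mm [ 2.1 80.7 -0.1] rotvec [ 0.0049 -0.0003 -0.001 ]
axes
 [[-0.055  0.005 -0.998]
 [ 0.999 -0.001 -0.055]
 [-0.001 -1.    -0.005]]
```

Request:
{"method": "play_rows", "body": {
  "series": [
    [0.002, 0.02, 0, 0.005, 0, 0, 0.085],
    [0, 0.02, 0, 0, 0, 0, 0.085],
    [0, 0.016, 0, 0, 0, 0, 0.085],
    [0, 0.012, 0, 0, 0, 0, 0.085],
    [0, 0.009, 0, 0, 0, 0, 0.085],
    [0, 0.003, 0, 0, 0, 0, 0.085],
    [0, 0, 0, 0, 0, 0, 0.085]
  ]
}}

```text
clock: 2.95
position: [537.2, -237.1, 23.4]
ee_rot: [0.491, 0.514, -0.511, -0.483]
contact_force: [-0.3, -0.1, 0.8]
gripper_width: 85.0
```

Run:
```python
from h import *
togo([534.5,-231.4,16],0.055)
w=cam('wrist','w2')
```

```text
t 2.95 pos [ 537.2 -237.1   23.4] w 85.0 F [-0.33 -0.08  0.82]
tool shift mm [5.9 7.3 2.5] rotvec [ 0.0112 -0.0036 -0.0063]
axes
 [[-0.051  0.011 -0.999]
 [ 0.999 -0.006 -0.051]
 [-0.006 -1.    -0.011]]
```

View pics/w2.png

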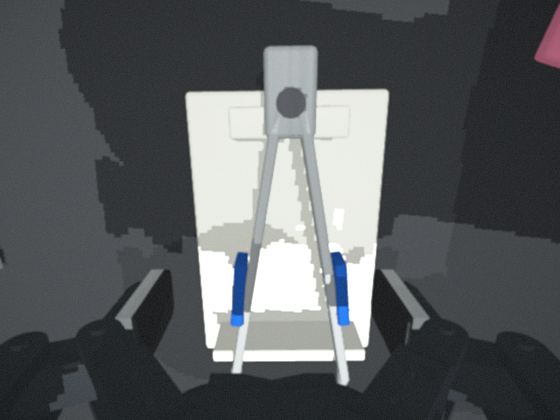

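Request:
{"method": "play_rows", "body": {
  "series": [
    [0.006, 0.004, 0.0025, 0.011, -0.0036, -0.006, 0.085],
    [0, 0.003, 0, 0, 0, 0, 0.085],
    [0, 0, 0, 0, 0, 0, 0.085]
  ]
}}

```text
clock: 3.3
position: [535.5, -230.8, 17.8]
ee_rot: [0.487, 0.514, -0.513, -0.485]
contact_force: [-0.6, 0.3, -0.3]
gripper_width: 84.9
```

Run:
```python
from h import *
togo([534.5,-231.4,16],0.055)
```

```text
t 3.3 pos [ 535.5 -230.8   17.8] w 84.9 F [-0.57  0.29 -0.26]
tool shift mm [-0.5  1.8  1. ] rotvec [ 0.0028  0.0009 -0.0007]
axes
 [[-0.056  0.003 -0.998]
 [ 0.998 -0.001 -0.056]
 [-0.001 -1.    -0.003]]
```

Request:
{"method": "play_rows", "body": {
  "series": [
    [0, 0.0015, 0.001, 0, 0, 0, 0.06],
    [0, 0, 0, 0, 0, 0, 0.052],
    [0, 0, 0, 0, 0, 0, 0.048],
    [0, 0, 0, 0, 0, 0, 0.045],
    [0, 0, 0, 0, 0, 0, 0.043],
    [0, 0, 0, 0, 0, 0, 0.043],
    [0, 0, 0, 0, 0, 0, 0.043],
    [0, 0, 0, 0, 0, 0, 0.043]
  ]
}}

```text
clock: 4.1
position: [535.5, -231.0, 17.3]
ee_rot: [0.487, 0.515, -0.513, -0.484]
contact_force: [0.6, -0.2, 1.5]
gripper_width: 43.2
```

Run:
```python
from h import *
togo([534.5,-231.4,16],0.055)
w=cam('wrist','w3')
```

```text
t 4.1 pos [ 535.5 -231.    17.3] w 43.2 F [ 0.57 -0.25  1.48]
tool shift mm [-0.3  1.3  1. ] rotvec [ 0.0052  0.0016 -0.0015]
axes
 [[-0.057  0.005 -0.998]
 [ 0.998 -0.001 -0.057]
 [-0.001 -1.    -0.005]]
```

View pics/w3.png

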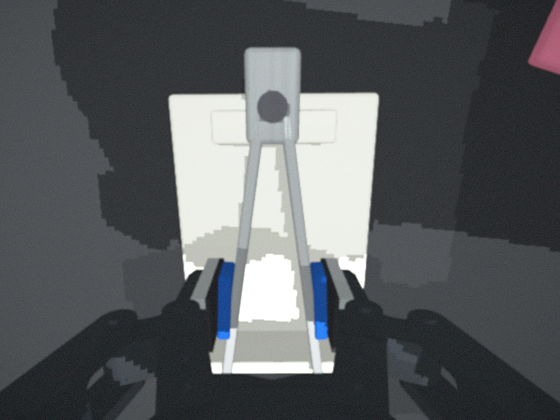

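Request:
{"method": "play_rows", "body": {
  "series": [
    [0, -0.004, 0, 0, 0, 0, 0.042],
    [0, -0.006, 0, 0, 0, 0, 0.042],
    [0, -0.008, 0, 0, 0, 0, 0.042],
    [0, -0.01, 0, 0, 0, 0, 0.042],
    [0, -0.012, 0, 0, 0, 0, 0.041],
    [0, -0.015, 0, 0, 0, 0, 0.04],
    [0, -0.015, 0, 0, 0, 0, 0.039],
    [0, -0.02, 0, 0, 0, 0, 0.038],
    [0, -0.02, 0, 0, 0, 0, 0.037],
    [0, -0.015, 0, 0, 0, 0, 0.036]
  ]
}}

```text
clock: 5.15
position: [532.9, -230.6, 151.0]
ee_rot: [0.487, 0.514, -0.513, -0.485]
contact_force: [0.5, 0.3, -1.7]
gripper_width: 36.0
```

Run:
```python
from h import *
togo([490,140,150],0.178)
w=cam('wrist','w4')
```

```text
t 5.15 pos [ 532.9 -230.6  151. ] w 36.0 F [ 0.5   0.31 -1.73]
tool shift mm [372.4   0.8  22.2] rotvec [ 0.0023 -0.1222 -0.0005]
axes
 [[-0.056  0.002 -0.998]
 [ 0.998 -0.    -0.056]
 [-0.    -1.    -0.002]]
```

View pics/w4.png

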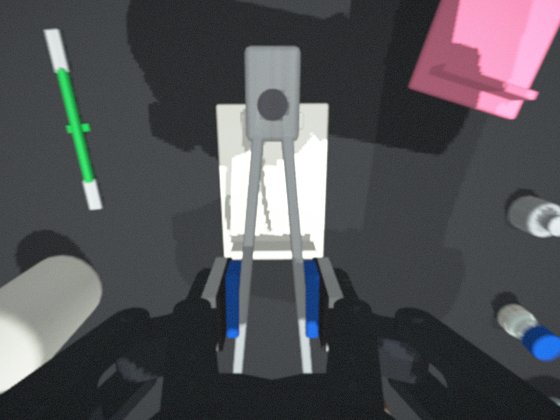

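Request:
{"method": "play_rows", "body": {
  "series": [
    [0, -0.01, 0, 0, -0.06, 0, 0.036],
    [0, -0.01, 0, 0, -0.062, 0, 0.036],
    [0.012, 0, -0.004, 0, 0, 0, 0.036],
    [0.025, 0, -0.008, 0, 0, 0, 0.036],
    [0.03, 0, -0.01, 0, 0, 0, 0.036],
    [0.03, 0, -0.01, 0, 0, 0, 0.036],
    [0.03, 0, -0.01, 0, 0, 0, 0.036],
    [0.03, 0, -0.01, 0, 0, 0, 0.036],
    [0.03, 0, -0.01, 0, 0, 0, 0.036],
    [0.03, 0, -0.01, 0, 0, 0, 0.036]
  ]
}}

```text
clock: 6.2
position: [564.5, 5.3, 174.4]
ee_rot: [0.459, 0.541, -0.538, -0.455]
contact_force: [2.1, -0.3, -0.3]
gripper_width: 36.2
```

Request:
{"method": "play_rows", "body": {
  "series": [
    [0.03, 0, -0.01, 0, 0, 0, 0.036],
    [0.03, 0, -0.01, 0, 0, 0, 0.036],
    [0.03, 0, -0.01, 0, 0, 0, 0.036],
    [0.03, 0, -0.01, 0, 0, 0, 0.036],
    [0.03, 0, -0.01, 0, 0, 0, 0.036],
    [0.02, 0, -0.008, 0, 0, 0, 0.036],
    [0.01, 0, -0.004, 0, 0, 0, 0.036],
    [0, 0, 0, 0, 0, 0, 0.036],
    [0, 0, 0, 0, 0, 0, 0.036]
  ]
}}

```text
clock: 7.1
position: [591.1, 208.8, 169.1]
ee_rot: [-0.458, -0.538, 0.539, 0.458]
contact_force: [-0.2, 0.0, -0.8]
gripper_width: 36.1
```

```bash
cat > marks.py <<'E'
from h import *
togo([590,180,170],0.178)
w=cam('wrist','w5'); hsv=cv2.cvtColor(w['color'],cv2.COLOR_RGB2HSV); o={}
for t,lo,hi in(('orange',(5,150,80),(17,255,255)),('yellow',(22,120,80),(35,255,255))):
    m=cv2.inRange(hsv,lo,hi); m=cv2.morphologyEx(m,cv2.MORPH_CLOSE,np.ones((7,7)))
    c=max(cv2.findContours(m,0,2)[0],key=cv2.contourArea); r=cv2.minAreaRect(c)
    P=[plane(w,q,33.5)[:2] for q in cv2.boxPoints(r)]; o[t]=np.mean(P,0)
    e=max([P[1]-P[0],P[2]-P[1]],key=np.linalg.norm); e=e*np.sign(e[0])
    print(t,r,o[t].round(1),'len',np.linalg.norm(e).round(1),'yaw',np.arctan2(e[1],e[0]).round(4))
d=o['orange']-o['yellow'];print('gap',np.linalg.norm(d),'yaw',np.arctan2(-d[0],d[1]),'mid',np.mean(list(o.values()),0))
E
python3 marks.py
```

```text
t 7.1 pos [591.1 208.8 169.1] w 36.1 F [-0.16  0.02 -0.78]
tool shift mm [-28.2  -0.8   5.7] rotvec [-0.0014 -0.017  -0.0016]
axes
 [[-0.16  -0.001 -0.987]
 [ 0.987 -0.002 -0.16 ]
 [-0.002 -1.     0.001]]
orange ((265.5, 207.0), (30.0, 13.0), 90.0) [598.7 203.8] len 26.5 yaw 0.1607
yellow ((223.88104248046875, 207.47760009765625), (31.592449188232422, 12.625234603881836), 86.633544921875) [604.8 169. ] len 27.9 yaw 0.1819
gap 35.36877360821704 yaw 0.1734103129934376 mid [601.78751851 186.37412275]
```

View pics/w5.png

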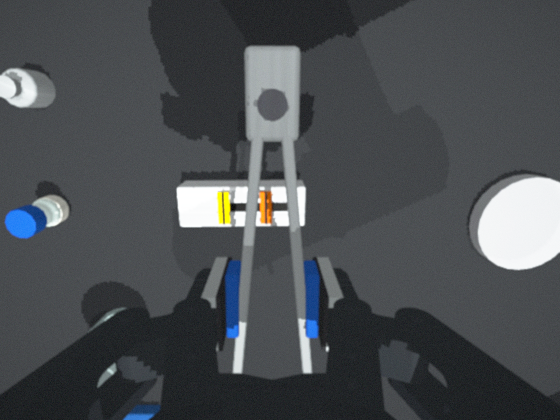

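Run:
```python
from h import *
togo([539.4,176.1,80],0.174)
```

```text
t 7.15 pos [591.1 208.5 169.2] w 36.0 F [-0.09 -0.36 -0.15]
tool shift mm [-23.6  89.3  56.1] rotvec [-0.0014 -0.0134 -0.0016]
axes
 [[-0.16  -0.001 -0.987]
 [ 0.987 -0.002 -0.16 ]
 [-0.002 -1.     0.001]]
```

Request:
{"method": "play_rows", "body": {
  "series": [
    [-0.005, 0, 0.012, 0, -0.013, 0, 0.036],
    [-0.007, 0, 0.016, 0, 0, 0, 0.036],
    [-0.007, 0.01, 0.016, 0, 0, 0, 0.036],
    [-0.004, 0.02, 0.01, 0, 0, 0, 0.036],
    [0, 0.02, 0, 0, 0, 0, 0.036],
    [0, 0.015, 0, 0, 0, 0, 0.036],
    [0, 0.01, 0, 0, 0, 0, 0.036],
    [0, 0.005, 0, 0, 0, 0, 0.036],
    [0, 0, 0, 0, 0, 0, 0.036]
  ]
}}

```text
clock: 8.05
position: [540.0, 164.4, 89.8]
ee_rot: [0.46, 0.538, -0.538, -0.458]
contact_force: [-0.8, 0.2, -0.4]
gripper_width: 36.2
```

Run:
```python
from h import *
togo([539.4,176.1,80],0.174)
t=cam('top','t6');s=cam('side','s6')
# predicted tips
st=read_state();A=R.from_quat(st['ee_rot'])
for sg in(1,-1): 
    p=st['position']+A.apply([sg*17.6,0,-63]); print('pred tip',p.round(1),'top',proj(t,p).round(1),'side',proj(s,p).round(1))
def crop(im,b): x0,y0,x1,y1=b; return cv2.resize(im['color'][y0:y1,x0:x1,::-1],(800,300),interpolation=cv2.INTER_CUBIC)
cv2.imwrite('pics/c6.png',np.vstack([crop(t,(160,165,240,195)),crop(s,(190,215,270,245+0))]))
```

```text
t 8.05 pos [540.  164.4  89.8] w 36.2 F [-0.8   0.25 -0.4 ]
tool shift mm [11.7  9.8 -1.3] rotvec [ 0.0019 -0.0158 -0.0008]
axes
 [[-0.158  0.002 -0.988]
 [ 0.988 -0.    -0.158]
 [-0.001 -1.    -0.002]]
pred tip [600.  192.3  90.9] top [198.6 177.7] side [224.2 226.6]
pred tip [605.6 157.5  90.9] top [213.3 174.2] side [228.4 216.6]
```

View pics/c6.png

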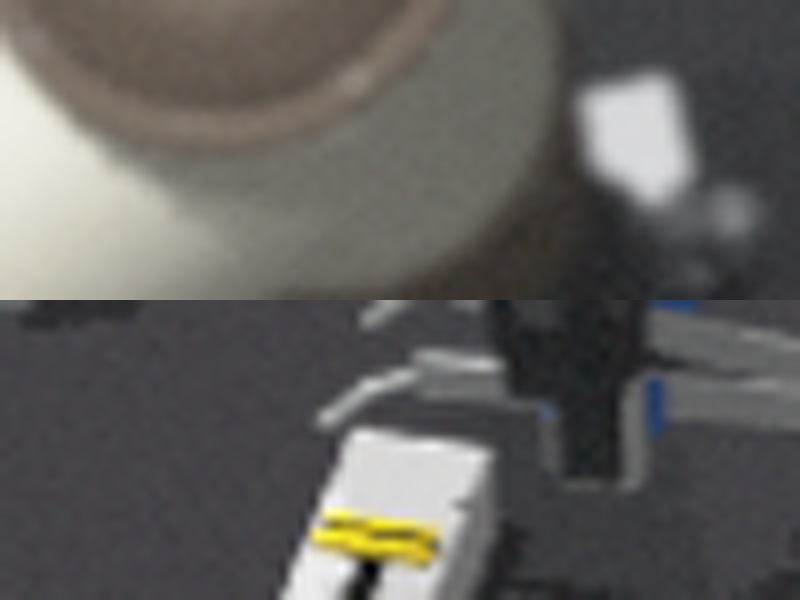

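The side view shows the left tip at about (222.5,227.2) and the right at (226.8,217.5), both within 2 px of prediction. The top view is blocked by the arm.

Run:
```python
from h import *
s=cam('side')
for n,p,z in(('orange',(598.7,203.8),34),('yellow',(604.8,169),34)): print(n,proj(s,[*p,z]))
hsv=cv2.cvtColor(s['color'],cv2.COLOR_RGB2HSV)
for t,lo,hi in(('orange',(5,150,80),(17,255,255)),('yellow',(22,120,80),(35,255,255))):
    m=cv2.inRange(hsv,lo,hi); m[:220]=0;m[275:]=0;m[:,:205]=0;m[:,250:]=0
    m=cv2.morphologyEx(m,cv2.MORPH_CLOSE,np.ones((3,3)));M=cv2.moments(m,True);print(t,M['m10']/M['m00'],M['m01']/M['m00'])
p=np.array([600,200,40.]);print('px per 5mm x,y,z',[(proj(s,p+d)-proj(s,p)).round(2) for d in np.eye(3)*5])
```

```text
orange [224.069167   247.34639309]
yellow [228.07500787 237.13499754]
orange 223.1578947368421 248.60526315789474
yellow 227.11627906976744 238.32558139534885
px per 5mm x,y,z [array([-1.91, -0.55]), array([-0.92,  1.4 ]), array([-0.14, -1.5 ])]
```

Request:
{"method": "play_rows", "body": {
  "series": [
    [0.006, 0.005, 0, 0, -0.016, 0, 0.036],
    [0.006, 0.008, 0, 0, 0, 0, 0.036],
    [0, 0.006, 0, 0, 0, 0, 0.036],
    [0, 0.006, 0, 0, 0, 0, 0.036],
    [0, 0, 0, 0, 0, 0, 0.036],
    [0, 0, 0, 0, 0, 0, 0.036]
  ]
}}

```text
clock: 8.8
position: [539.3, 179.5, 64.7]
ee_rot: [0.455, 0.544, -0.54, -0.452]
contact_force: [0.2, 0.3, -0.3]
gripper_width: 36.1
```

Run:
```python
from h import *
togo([538.5,176.3,41],0.174)
```

```text
t 8.8 pos [539.3 179.5  64.7] w 36.1 F [ 0.2   0.3  -0.33]
tool shift mm [-3.  23.7  1.5] rotvec [0.0065 0.004  0.0009]
axes
 [[-0.177  0.006 -0.984]
 [ 0.984  0.002 -0.177]
 [ 0.001 -1.    -0.007]]
```

Request:
{"method": "play_rows", "body": {
  "series": [
    [-0.003, 0.003, 0.001, 0.006, 0.004, 0, 0.036],
    [0, 0.006, 0, 0, 0, 0, 0.036],
    [0, 0.004, 0, 0, 0, 0, 0.036],
    [0, 0, 0, 0, 0, 0, 0.036],
    [0, 0, 0, 0, 0, 0, 0.036]
  ]
}}

```text
clock: 9.3
position: [539.1, 175.7, 50.6]
ee_rot: [0.455, 0.542, -0.541, -0.455]
contact_force: [-0.1, 0.3, 0.5]
gripper_width: 35.7
```

Run:
```python
from h import *
togo([538.5,176.3,41],0.174)
```

```text
t 9.3 pos [539.1 175.7  50.6] w 35.7 F [-0.07  0.32  0.54]
tool shift mm [0.7 9.6 0.5] rotvec [ 0.0002 -0.0011  0.0009]
axes
 [[-0.172  0.    -0.985]
 [ 0.985  0.001 -0.172]
 [ 0.001 -1.    -0.   ]]
```

Request:
{"method": "play_rows", "body": {
  "series": [
    [0.0005, 0.004, 0, 0, 0, 0, 0.036],
    [0, 0.003, 0, 0, 0, 0, 0.036],
    [0, 0.002, 0, 0, 0, 0, 0.036],
    [0, 0, 0, 0, 0, 0, 0.036],
    [0, 0, 0, 0, 0, 0, 0.036],
    [0, 0, 0, 0, 0, 0, 0.036]
  ]
}}

```text
clock: 9.9
position: [539.2, 176.4, 41.1]
ee_rot: [0.455, 0.542, -0.541, -0.455]
contact_force: [-0.3, -0.2, -0.7]
gripper_width: 35.9
```

Run:
```python
from h import *
togo([538.5,176.3,41],0.174)
s=cam('side');w=cam('wrist','w7')
st=read_state();A=R.from_quat(st['ee_rot'])
for sg in(1,-1): 
    p=st['position']+A.apply([sg*17.6,-1.1,-63]); print('pred tip',p.round(1),'side',proj(s,p).round(1),'wrist',proj(w,p).round(1))
cv2.imwrite('pics/c7.png',cv2.resize(s['color'][218:268,195:265,::-1],(800,571),interpolation=cv2.INTER_CUBIC))
```

```text
t 9.9 pos [539.2 176.4  41.1] w 35.9 F [-0.3  -0.19 -0.73]
tool shift mm [0.  0.1 0.7] rotvec [ 0.0008 -0.0008  0.0011]
axes
 [[-0.172  0.001 -0.985]
 [ 0.985  0.001 -0.172]
 [ 0.001 -1.    -0.001]]
pred tip [598.2 204.6  42.3] side [223.9 245.1] wrist [307.3 386.3]
pred tip [604.3 169.9  42.3] side [227.9 235. ] wrist [238.6 386.4]
```

View pics/c7.png

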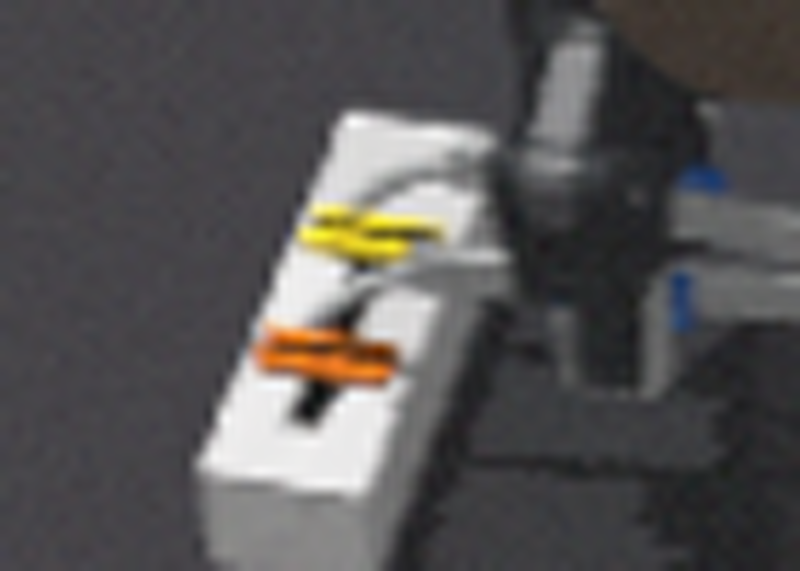

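The side view shows the left tip at about (222.4,246.2), just above the orange line's middle at (223.4,248.6). The right tip at about (226.1,236.1) is just above the yellow line's middle at (227.5,237.9). The tips sit about 2 mm too far along the lines and the gap is about 1 mm narrow, so I'll trim both slightly.

Request:
{"method": "play_rows", "body": {
  "series": [
    [0, 0, 0.002, 0, 0, 0, 0.0365],
    [0, 0, 0, 0, 0, 0, 0.0365],
    [0, 0, 0, 0, 0, 0, 0.0365],
    [0, 0, 0, 0, 0, 0, 0.0365],
    [0, 0, 0, 0, 0, 0, 0.0365],
    [0, 0, 0, 0, 0, 0, 0.0365],
    [0, 0, 0, 0, 0, 0, 0.0365],
    [0, 0, 0, 0, 0, 0, 0.0365],
    [0, 0, 0, 0, 0, 0, 0.0365],
    [0, 0, 0, 0, 0, 0, 0.0365]
  ]
}}

```text
clock: 11.0
position: [537.3, 176.2, 41.5]
ee_rot: [0.455, 0.542, -0.541, -0.455]
contact_force: [0.0, -0.3, 0.1]
gripper_width: 36.4
```

Run:
```python
from h import *
togo([537.2,176.3,41],0.174)
s=cam('side')
hsv=cv2.cvtColor(s['color'],cv2.COLOR_RGB2HSV)
for t,lo,hi in(('orange',(5,150,80),(17,255,255)),('yellow',(22,120,80),(35,255,255))):
    m=cv2.inRange(hsv,lo,hi); m[:220]=0;m[275:]=0;m[:,:205]=0;m[:,250:]=0
    m=cv2.morphologyEx(m,cv2.MORPH_CLOSE,np.ones((3,3)));M=cv2.moments(m,True);print(t,M['m10']/M['m00'],M['m01']/M['m00'])
cv2.imwrite('pics/c8.png',cv2.resize(s['color'][225:260,205:254,::-1],(800,571),interpolation=cv2.INTER_CUBIC))
```

```text
t 11.0 pos [537.3 176.2  41.5] w 36.4 F [ 0.02 -0.27  0.05]
tool shift mm [0.2 0.5 0.1] rotvec [ 0.0017 -0.0009  0.0014]
axes
 [[-0.172  0.001 -0.985]
 [ 0.985  0.002 -0.172]
 [ 0.001 -1.    -0.002]]
orange 223.15384615384616 248.66666666666666
yellow 226.5 238.21052631578948
```

View pics/c8.png

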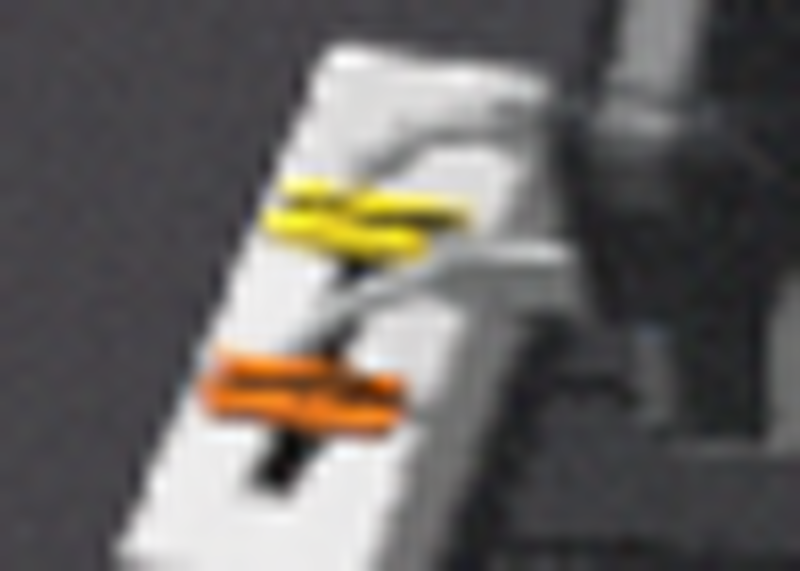

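This last view shows the left tip at about (223.4,246.1), above the orange line, and the right tip at about (226.1,236.9), above the yellow line. The contrast is low. I've used all my views, so I'll sharpen this numerically by differencing against the untouched side image.

Run:
```python
from h import *
b=cv2.imread('pics/side0.png').astype(int)
s=np.mean([cam('side')['color'][:,:,::-1].astype(float) for _ in range(6)],0)
d=(s-b).mean(2)
print('cols',list(range(217,240)))
for r in range(231,252): print(r,' '.join('%4d'%v for v in d[r,217:240]))
print(read_state()['clock'])
im=cam('side');st=read_state();A=R.from_quat(st['ee_rot'])
for sg in(1,-1): print(proj(im,st['position']+A.apply([sg*17.9,-.5,-63])))
```

```text
cols [217, 218, 219, 220, 221, 222, 223, 224, 225, 226, 227, 228, 229, 230, 231, 232, 233, 234, 235, 236, 237, 238, 239]
231    0   -1   -2   -3   -3   -3   -4  -26  -19  -20  -20  -19  -21  -22  -21  -35  -45  -49  -95 -107  -99  -78  -14
232   -4   -3   -1    0   -3    2   -5  -16  -19  -20  -19  -20  -46  -45  -51  -64  -70  -76 -100 -119 -119  -83  -33
233   -1   -2   -1   -1    1   -4   -4  -11  -20  -21  -22  -35  -65  -88 -101 -109 -101  -98 -116 -125  -84  -51  -39
234   -1   -3   -4    1   -3   -2  -16  -18  -20  -41  -61  -81 -110  -86  -32  -21  -20  -20  -47  -82  -50  -35  -53
235   -1    0   -2   -3   -1   -4  -11  -18  -20  -50  -93 -114  -88  -34  -20  -20  -20  -20  -19  -30  -17  -38  -47
236    0    1   -1    0   -4   -2   -3  -11  -20  -50  -72  -34  -21  -20  -20  -20  -20  -20  -22  -24   -9  -31  -41
237    1   -3   -1    0   -4   -4   -3  -16  -21  -23   -9   -9  -14  -14  -16  -22  -24  -22  -25  -20   -6  -16  -21
238   -1    0   -2   -1   -2   -2    0   -5  -16  -20  -18  -23  -21  -32  -53  -70  -50  -29  -28  -10   -3   -5  -11
239    0   -2   -1   -6   -
[... 881 characters left out ...]
-21  -31  -10   -7   -4   -6   -8   -9   -5
247   -4   -3    0    0   -1  -20  -13   -7   -9  -10   -5  -15  -24  -21  -23  -24   -7   -4   -7   -7  -10  -10  -10
248   -4   -2   -3    0   -1   -7  -15  -50  -56  -59  -65  -22  -32  -31  -32  -17   -6   -7   -7   -9   -9   -9  -27
249   -2   -1   -4    0   -1   -8  -28  -13  -19  -19  -14  -14  -20  -55  -41   -9   -7   -9    0  -10  -12  -11   -9
250   -3   -5   -2    0    0    0    1   -3   -1    0   -1   -4  -21  -86  -52   -5   -9   -5   -9   -7  -14   -9  -11
251   -2   -2   -2   -2   -4    1    3   -4   -2   -2   -1   -3  -27  -28  -11   -4   -7   -6  -11   -8   -5   -9  -12
11.35
[224.63698166 245.42272617]
[228.71057245 235.08077672]
```

```bash
python3 -c "
from bench import *
s=read_state();print(s['position'],s['gripper_width'],s['contact_force'],s['clock']);print(job_done())"
```

```text
[537.26671449 176.14864252  41.50188186] 36.89136947171789 [ 0.55586338 -1.03039285 -0.93859415] 11.4
the job is handed in; nothing more can be done
None
```

I picked the forceps up off the white rest by the blue grips and squeezed them to a grip opening of about 36.5 mm. I handed in at 11.4 s, still holding the tips over the gauge's two marks. No verdict was reported.

**Last checks that agreed:**
- **Gap:** the marks measured 35.0 to 35.4 mm apart in three camera views. The tips, from the side view only, came out at about 35 mm.
- **Placement:** in the side view each tip ends just above its own black line. I estimate 6 to 8 mm above it, up to 2 mm off across the gap and 2 to 3 mm off along the line.
- **Contact:** the force on the tool stayed within 1.5 N, about noise level, so I saw no sign of the tips resting on the gauge. The orange mark's image position did not change.

**Weaker points:**
- **Camera offset:** the side camera disagreed with the arm and wrist camera by about 1 to 2 px, or 2 to 4 mm. I compared tips and marks within the same image to cancel this.
- **Height:** the arm hid the tips from the top camera and the gripper hid them from the wrist camera. One side view can't separate height from sideways offset, so the height relies partly on the arm's position and the known height of the grips on the rest.
- **Final opening:** the last gripper reading was 36.9 mm, against 36.4 mm a moment earlier, which is about the scatter I saw throughout.

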